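Mix an oil sample bottle on the touch mixer and load it in the analyser

ROBOT

A 6-joint arm with a two-finger parallel gripper is mounted at the origin on the work surface. World frame = base frame: x ahead of the robot, y to its left, z up, the work surface at z = 0. Lengths are in m, angles in rad, forces in N, time in s.
With the tool pointing down it reaches from about 0.275 to 0.825 m from the base axis. Payload 4.9 kg.
Tool frame: the origin (TCP) lies on the centre line of the jaws, within the pads' length; the fingertips stand 25 mm ahead of it and the grasp point (between the pads) lies 6 mm ahead of it; z points along the fingers, y is the line along which they close (so a half turn about z gives the same grasp; the last joint's range is limited). The gripper opens to 85 mm and grips with 20 to 120 N. Pads are 22 mm wide; open, the fingers measure 114 mm over their backs; the gripper's body (76 mm by 85 mm) begins 54 mm behind the grasp point. The pads swing forward as they close: fully open they stand 13 mm farther back than shut.
Start: joints at [-1.29, 0.326, -0.193, 1.052, 0, 1.437], TCP at [0.222, -0.503, 0.256] pointing down, gripper open.
Joint ranges: [-2.65, 2.65], [-0.97, 1.79], [-1.3, 1.35], [-1.93, 2.1], [-1.47, 1.37], [-3.14, 3.14]. Speed limits (rad/s): [2.57, 2.57, 3.14, 3.14, 3.14, 3.14].

INTERFACE

Orientations are given as a rotation vector (axis times angle).
In Python, from plant import robot gives the robot as it stands.
- The arm moves only by the tool step_arm, never from a script. Its argument "moves" is a list of rows, each a list of 2 entries, a list of its own where there are three numbers: the shift along the tool's x, y, z in m, then the turn about the tool's z in degrees. A call has 1 to 8 rows; each row is the pose to reach, as a shift and turn from the pose commanded when the call began, along the tool's axes at that moment; what a row does not reach only later rows make up. A row lasts 1/8 s, in which the tool goes at most 62.5 mm and 10.7 degrees, less where a joint would pass 70% of its speed; a pose out of reach is approached as far as the arm can. A call with a gripper value outside its range is refused whole. "fingers" is the opening, from -1 (shut) to 1 (fully open), set as the call begins (left out, the last holds). The fingers move at their own pace and stop on an object; "squeeze" is the grip in N (left out, the last holds). Time passes only in rows, so rows that repeat a pose let the fingers close. It gives the time, the measured TCP pose, the force, the opening and the grip force at its end, in the units of the state.
- robot.get_obs(): the state, without advancing time (a new reading comes with each control period).
- robot.capture(name): name is "scene" or "top"; returns a dict with "frame" (480x640x3 uint8, red, green, blue), "z_map" (480x640 float32, m along the optical axis (not along the pixel's ray), 0 where there is no reading), "fx", "fy", "cx", "cy" (pixels), "cam_to_world" (4x4, takes a point from camera to world coordinates). Camera axes: x right, y down, z forward; pixel columns grow to the right and rows downward; lengths in m; the calibration is good to about 2 mm. A picture is of the moment at which its call begins.
- robot.close_job(): hands the job in; it is judged then, once.
The state is a dict: "t": time; "joint_pos": joint angles; "qvel": joint speeds; "joint_efforts": joint torques, N m; "position": TCP position; "tcp_rot": TCP orientation; "ft_force": force on the tool from outside, world axes, zero at the start; "ft_torque": the same for the moment, N m; "opening": opening from 0.0 (shut) to 1.0 (fully open); "grip_force": force on a finger pad.
Only numpy, scipy, OpenCV 4.12 (cv2) and the standard library are available. Lean on these libraries where they do the work, as an engineer would, in place of code of your own. Each camera call takes 0.05 s, during which the arm holds its last target. There are 200 camera calls.

TASK

Take the tall sample bottle, set it squarely with its base flat on the mixer's sloped round pad, press the pad all the way down and keep it down for two seconds. Then set the bottle down upright (do not drop it) in the analyser's open drawer, let go, and push the drawer fully home until it clicks in, with the bottle still standing. Do not knock the bottle over, and leave the gear and the grease jar where they are.

Things in the scene. Friction and masses are not known exactly. Their poses are not given: they have to be found in the camera images.
- sample_bottle: The tall closed sample bottle, loose, standing upright at the start: white plastic round body 60 mm in diameter and 86 mm high, a short shoulder up to 97 mm, then a ribbed black round cap 42 mm in diameter from 97 to 135 mm, the total height. About 0.25 kg. Origin at the centre of its underside, z along its axis towards the cap.
- mixer: The touch mixer, fixed to the bench: a grey base box 170 x 130 x 45 mm (it reaches from 55 mm in front of the origin, -x, to 115 mm behind it) with a round aluminium head 100 mm in diameter leaning 30 degrees towards -x of the mixer, on top of which is the sprung pad. Origin on the bench straight under the pad's centre; z up, -x is its front (roughly towards the robot).
- pad_top (a point): Centre of the upper face of the mixer's sprung pad, a flat black rubber disc 76 mm in diameter, 115 mm above the bench when up. z is the pad's outward normal, leaning 30 degrees from vertical towards the mixer's front; y is level. Moves with the pad.
- mixer_pad (a joint): Travel of the sprung pad, in m, along its normal into the head: 0 up, 0.010 fully pressed. Takes about 3 N to start and 10 N to press fully.
- analyser: The oil analyser, fixed: grey, 190 mm wide (y), 240 mm deep, 100 mm high at the back, with a bridge-shaped reading head across the shut drawer's place (45 to 95 mm behind the origin, underside at 190 mm, top at 220 mm, posts 150 mm apart). Origin on the bench under the shut drawer's front face; z up, -x is the front (roughly towards the robot), to which the drawer opens.
- drawer (a joint): Opening of the analyser's drawer, in m: 0 fully home (shut), up to 0.145; it slides along -x of the analyser. Starts 0.10 to 0.13 open and stays where it is left; a sprung detent resists with some 5 N at about 15 mm and then pulls it home.
- drawer_front (a point): On the drawer's front face, an upright aluminium panel 146 mm wide, from 8 to 70 mm above the bench, 12 mm thick; the point is at mid width, 40 mm above the bench. +x points into the analyser (the closing direction). Moves with the drawer.
- tray_floor (a point): Centre of the inner floor of the drawer's steel tray, 26 mm above the bench. The inside is 106 mm (x) by 118 mm (y), with walls 26 mm high above the floor; the front panel rises to 44 mm above the floor. Moves with the drawer.
- gear: Bystander, loose: a steel gear lying flat, 88 mm over its teeth, 42 mm high at the hub. Origin at the centre of its underside.
- grease_jar: Bystander, loose: a squat white jar with a black lid, 68 mm in diameter and 66 mm high. Origin at the centre of its underside.
There are look-alikes about, which are no part of the job. Leave any turquoise look-alike of the sample_bottle alone.

How it is judged:
On the way, in this order (a step that is already met when the one before it is completed fails the run):
1. the bottle's base, flat and roughly central on the sloped pad, holds the pad pressed fully down (8.5 mm of its 10 mm or more) for 1.5 s (value of joint mixer_pad above 0.0085 m and contact force between sample_bottle and mixer_pad above 3 N and distance between sample_bottle and pad_top below 0.022 m and angle between the z axis of sample_bottle and the z axis of pad_top, either way round below 0.17 rad), for 1.5 s.
2. the bottle stands upright and let go in the tray of the still open drawer (horizontal distance between sample_bottle and tray_floor below 0.038 m and height (world z) of sample_bottle below 0.032 m and angle between sample_bottle's own z axis and vertical below 0.1 rad and contact force between the fingers and sample_bottle below 0.1 N and value of joint drawer above 0.04 m), for 0.2 s.
3. the drawer is fully home with the bottle standing in it (value of joint drawer below 0.004 m and angle between sample_bottle's own z axis and vertical below 0.1 rad and horizontal distance between sample_bottle and tray_floor below 0.038 m), for 0.2 s.
At the end, for the whole second after the job is handed in: The drawer is home (within 4 mm), the bottle stands at rest on the tray's floor inside it, upright within 0.1 rad and within 38 mm of the tray's centre, and the mixer's pad is up again (within 2 mm) (all of step 3 and height (world z) of sample_bottle below 0.032 m and linear speed of sample_bottle below 0.03 m/s and value of joint mixer_pad below 0.002 m); the robot touches nothing.
It fails at once if the gear is moved more than 20 mm (distance of gear from where it was at the start of the episode above 0.02 m).
It fails at once if the grease jar is moved more than 20 mm (distance of grease_jar from where it was at the start of the episode above 0.02 m).
It fails at once if the sample bottle is knocked over or tipped more than 1.1 rad (angle between sample_bottle's own z axis and vertical above 1.1 rad).
It fails at once if the bottle is dropped into the drawer: let go more than 30 mm above its floor (contact force between the fingers and sample_bottle below 0.05 N and height (world z) of sample_bottle above 0.056 m and horizontal distance between sample_bottle and tray_floor below 0.06 m).
It also fails if it takes over 69 s, if anything falls off the work surface, if the arm or the gripper's body presses on something with over 40 N, if the wrist force passes 120 N, or if a joint passes its speed limit or range.

## Working session

There is one attempt and no reset: what is moved stays moved. The work goes in short steps, Python scripts to look and compute and a tool call to move; the robot and the scene stay as the last step left them, time stands still between calls to the robot, and variables do not carry over. Pictures are saved under pics/ and viewed, at most 10 in all, crops included, and the job is handed in when it is done.

Besides the shell and the picture viewer there is one more tool, called after "Call:" in YAML: its name, and indented under it one key for each argument. step_arm: Moves the arm, as the interface text tells. Its arguments: {"type":"object","properties":{"moves":{"type":"array"},"fingers":{"type":"number"},"squeeze":{"type":"number"}},"required":["moves"]}

```bash
mkdir -p pics; ls
python3 - <<'E'
from plant import robot
import cv2,numpy as np
for n in("scene","top"):
    c=robot.capture(n); cv2.imwrite(f"pics/{n}0.png",c["frame"][:,:,::-1]); np.savez(f"{n}0.npz",**c)
    print(n,c["fx"],np.round(c["cam_to_world"],3).tolist())
print(robot.get_obs())
E
```

```text
pics
scene 547.7252654980755 [[-0.829, 0.471, -0.301, 0.925], [0.559, 0.71, -0.428, 0.453], [0.012, -0.523, -0.852, 1.114], [0.0, 0.0, 0.0, 1.0]]
top 615.6693115028579 [[-0.013, -0.986, 0.165, 0.299], [-1.0, 0.013, 0.001, -0.061], [-0.003, -0.165, -0.986, 1.74], [0.0, 0.0, 0.0, 1.0]]
{'t': 0.1, 'joint_pos': array([-1.29022869e+00,  3.26863692e-01, -1.93495086e-01,  1.05199719e+00,
        1.68350189e-05,  1.43656809e+00]), 'qvel': array([ 7.49614909e-05, -2.14982774e-03,  2.33532018e-03,  9.90954167e-04,
        1.49287839e-03,  4.33036308e-05]), 'joint_efforts': array([ 7.07992131e-04, -4.44240940e+01,  2.63037103e+01,  7.85198354e-03,
       -5.97913868e-05,  4.26746851e-06]), 'position': array([ 0.22151648, -0.50288757,  0.25557916]), 'tcp_rot': array([-3.07274508e+00, -6.46578285e-01,  1.52647606e-04]), 'ft_force': array([-0.19149346,  0.87237894,  0.73447274]), 'ft_torque': array([ 0.00519049, -0.01506527,  0.02667165]), 'grip_force': 0.0, 'opening': 0.9999219032503888}
```

View pics/scene0.png

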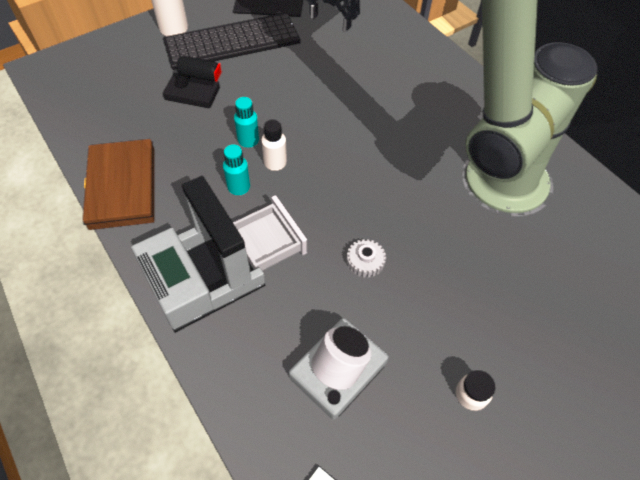

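View pics/top0.png

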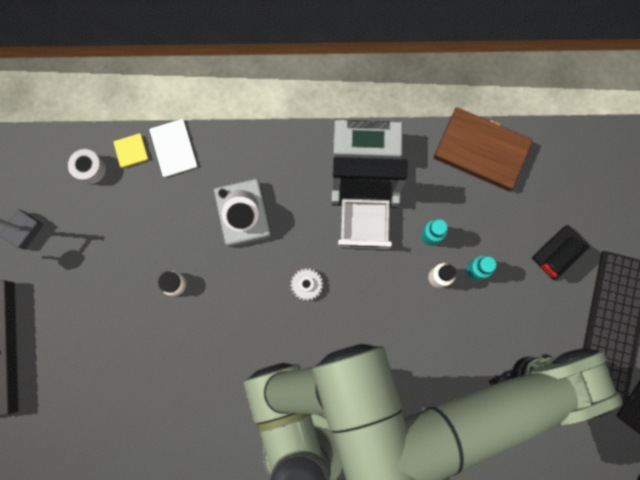

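The scene picture shows the white bottle at (274,145) between two turquoise ones at (246,122) and (236,170), the gear at (366,258), the mixer pad at (350,342) and the jar at (476,390). In the top picture the bottle is at (441,275), the tray at (366,222), the drawer front edge at row 243, and the pad at (240,214).

```bash
cat > h.py <<'E'
import numpy as np
def cloud(c):
    z=c["z_map"]; v,u=np.mgrid[:480,:640]
    p=np.stack([(u-c["cx"])/c["fx"]*z,(v-c["cy"])/c["fy"]*z,z],-1)
    T=c["cam_to_world"]; w=p@T[:3,:3].T+T[:3,3]; w[z==0]=np.nan; return w
E
python3 - <<'E'
import numpy as np,cv2
from h import cloud
S=np.load("scene0.npz");T=np.load("top0.npz")
P={"scene":cloud(S),"top":cloud(T)};F={"scene":S["frame"].astype(int),"top":T["frame"].astype(int)}
R={"bottle":{"scene":(255,295,115,175),"top":(424,462,258,294)},"pad":{"scene":(325,375,320,365),"top":(220,262,195,235)},
"gear":{"scene":(340,392,232,282),"top":(286,328,264,304)},"jar":{"scene":(450,500,365,415),"top":(155,192,265,300)},
"turq1":{"scene":(228,262,95,150),"top":(418,452,216,248)},"turq2":{"scene":(220,252,143,198),"top":(466,500,252,284)}}
for n,d in R.items():
  for k,(a,b,c,e) in d.items():
    p=P[k][c:e,a:b].reshape(-1,3);f=F[k][c:e,a:b].reshape(-1,3);m=p[:,2]>0.02;p=p[m];f=f[m]
    if n=="pad":
        q=p[(f.max(1)<70)&(p[:,2]>.08)&(p[:,2]<.14)]
        c0=np.median(q,0)
        for _ in range(4):
            m=q.mean(0);nn=np.linalg.svd(q-m)[2][2];nn*=np.sign(nn[2]);q=q[abs((q-m)@nn)<.006]
        print(n,k,len(q),q.mean(0).round(4),(.5*(q.min(0)+q.max(0))).round(4),"n",nn.round(3),"tilt",np.degrees(np.arccos(nn[2])))
    else:
        zt=np.percentile(p[:,2],97);q=p[p[:,2]>zt-.008]
        (cx,cy),r=cv2.minEnclosingCircle(q[:,:2].astype(np.float32))
        print(n,k,len(q),"ztop",zt.round(4),"mean",q.mean(0).round(4),"circ",round(cx,4),round(cy,4),round(r,4))
# drawer: front panel top, z .06-.075 ; walls z~.052 ; floor .026
for k,(a,b,c,e) in {"top":(332,405,190,255),"scene":(225,312,190,275)}.items():
    p=P[k][c:e,a:b].reshape(-1,3)
    for nm,lo,hi in(("panel",.064,.078),("wall",.046,.058),("floor",.02,.032)):
        q=p[(p[:,2]>lo)&(p[:,2]<hi)]
        r=cv2.minAreaRect(q[:,:2].astype(np.float32)); print(k,nm,len(q),np.median(q,0).round(4),np.round(r[0],4),np.round(r[1],4),round(r[2],2))
# mixer base top z~.045, bridge top z~.22
for nm,(a,b,c,e),lo,hi in(("base",(205,280,170,255),.038,.05),("bridge",(325,415,140,200),.205,.23)):
    p=P["top"][c:e,a:b].reshape(-1,3);q=p[(p[:,2]>lo)&(p[:,2]<hi)]
    r=cv2.minAreaRect(q[:,:2].astype(np.float32));print(nm,len(q),np.round(r[0],4),np.round(r[1],4),round(r[2],2))
E
```

```text
bottle scene 203 ztop 0.1352 mean [ 0.4739 -0.3789  0.1329] circ 0.4736 -0.3805 0.0233
bottle top 143 ztop 0.1411 mean [ 0.4733 -0.3806  0.1373] circ 0.4725 -0.3811 0.0212
pad scene 738 [0.6349 0.1692 0.1156] [0.6342 0.1689 0.1146] n [-0.49  -0.11   0.865] tilt 30.120632549402426
pad top 424 [0.6348 0.1668 0.1161] [0.6344 0.1668 0.1145] n [-0.515 -0.097  0.852] tilt 31.583758270883543
gear scene 216 ztop 0.0436 mean [ 0.4563 -0.0062  0.041 ] circ 0.4555 -0.0065 0.0209
gear top 140 ztop 0.0466 mean [ 0.4552 -0.0074  0.0438] circ 0.4624 -0.0092 0.026
jar scene 711 ztop 0.0684 mean [0.4637 0.3678 0.0649] circ 0.4629 0.3673 0.0304
jar top 247 ztop 0.0731 mean [0.4646 0.367  0.0689] circ 0.4641 0.3664 0.03
turq1 scene 245 ztop 0.1358 mean [ 0.5165 -0.4554  0.1332] circ 0.5384 -0.4361 0.0896
turq1 top 158 ztop 0.1403 mean [ 0.5923 -0.3628  0.1365] circ 0.5927 -0.3625 0.0213
turq2 scene 214 ztop 0.1354 mean [ 0.5937 -0.3613  0.1333] circ 0.5948 -0.3632 0.0235
turq2 top 148 ztop 0.141 mean [ 0.4911 -0.4864  0.1374] circ 0.4909 -0.4859 0.0214
top panel 267 [ 0.5645 -0.1686  0.0699] [ 0.6332 -0.1734] [0.1871 0.156 ] 88.01
top wall 403 [ 0.6611 -0.1772  0.0526] [ 0.6355 -0.1758] [0.188  0.1598] 89.47
top floor 1338 [ 0.6321 -0.1754  0.0265] [ 0.6401 -0.1738] [0.1846 0.1681] 88.59
scene panel 290 [ 0.5639 -0.1675  0.0684] [ 0.5637 -0.1689] [0.1479 0.0134] 87.12
scene wall 581 [ 0.606  -0.1428  0.0509] [ 0.636  -0.1607] [0.1444 0.1619] 0.26
scene floor 1766 [ 0.624  -0.1754  0.0251] [ 0.6326 -0.2157] [0.1247 0.2445] 3.0
base 1135 [0.6623 0.1733] [0.1708 0.1301] 12.36
bridge 1476 [ 0.735  -0.1774] [0.1878 0.054 ] 87.53
```

Call:
step_arm:
  moves:
    - [[0.045,-0.001,0],-10.5]
    - [[0.09,-0.003,0],-21]
    - [[0.135,-0.005,0],-31.5]
    - [[0.18,-0.006,0],-42]
    - [[0.22,-0.008,0],-52.5]
    - [[0.255,-0.009,0],-63]
    - [[0.279,-0.01,0],-73.5]
    - [[0.279,-0.01,0],-84]
  fingers: 0.6
  squeeze: 20

```text
t: 1.1
position: [0.4743, -0.3804, 0.2555]
tcp_rot: [-1.84, -2.545, -0.001]
ft_force: [0.1, -0.0, 1.0]
opening: 0.797
grip_force: 0.0
```

Call:
step_arm:
  moves:
    - [[0,0,0],-10.5]
    - [[0,0,0],-21]
    - [[0,0,0],-31.5]
    - [[0,0,0],-42]
    - [[0,0,0],-52.5]
    - [[0,0,0],-63]
    - [[0,0,0],-73.5]
    - [[0,0,0],-84.6]

```text
t: 2.1
position: [0.4727, -0.3815, 0.2557]
tcp_rot: [0.338, -3.123, -0.001]
ft_force: [-0.6, 0.7, 0.5]
opening: 0.793
grip_force: 0.0
```

```bash
cat >> h.py <<'E'
from scipy.spatial.transform import Rotation as R
from plant import robot
def delta(target):
    o=robot.get_obs(); M=R.from_rotvec(o["tcp_rot"]).as_matrix()
    print("t",round(o["t"],2),"pos",o["position"].round(4),"heading",round(float(np.degrees(np.arctan2(M[1,0],M[0,0]))),2),"zt",M[:,2].round(3),"q",o["joint_pos"].round(3),"F",o["ft_force"].round(1),"open",round(o["opening"],3),"grip",round(o["grip_force"],1))
    print("delta tool",(M.T@(np.array(target)-o["position"])).round(4))
E
python3 -c "
from h import *
delta([.473,-.381,.121])"
```

```text
t 2.1 pos [ 0.4727 -0.3815  0.2557] heading -167.64 zt [-0.001  0.001 -1.   ] q [-0.8    0.435 -0.032  1.106  0.    -1.016] F [-0.6  0.7  0.5] open 0.793 grip 0.0
delta tool [-0.0004  0.0003  0.1347]
```

Call:
step_arm:
  moves:
    - [[0,0,0.04],0]
    - [[0,0,0.08],0]
    - [[0,0,0.11],0]
    - [[0,0,0.125],0]
    - [[0,0,0.134],0]
    - [[0,0,0.134],0]

```text
t: 2.85
position: [0.4731, -0.3819, 0.1224]
tcp_rot: [0.329, -3.124, 0.0]
ft_force: [-0.1, -0.4, 0.7]
opening: 0.797
grip_force: 0.0
```

Call:
step_arm:
  moves:
    - [[0,0,0],0]
    - [[0,0,0],0]
    - [[0,0,0],0]
    - [[0,0,0],0]
    - [[0,0,0],0]
    - [[0,0,0],0]
  fingers: -1
  squeeze: 25

```text
t: 3.6
position: [0.4736, -0.3822, 0.1235]
tcp_rot: [-0.329, 3.123, -0.002]
ft_force: [-0.6, 1.4, 6.0]
opening: 0.487
grip_force: 25.4
```

Call:
step_arm:
  moves:
    - [[0,0,-0.03],0]
    - [[0,0,-0.08],0]
    - [[0,0,-0.13],0]
    - [[0,0,-0.18],0]
    - [[0,0,-0.2],0]
    - [[0,0,-0.2],0]

```text
t: 4.35
position: [0.4735, -0.3824, 0.3238]
tcp_rot: [-0.328, 3.122, -0.004]
ft_force: [0.5, 0.4, -2.0]
opening: 0.485
grip_force: 26.4
```

Run:
```python
from h import *
import cv2
delta([.633,.167,.30])
c=robot.capture("scene");cv2.imwrite("pics/s1.png",c["frame"][:,:,::-1])
```

```text
t 4.35 pos [ 0.4735 -0.3824  0.3238] heading -167.99 zt [ 0.002 -0.002 -1.   ] q [-0.8    0.405  0.095  1.258 -0.    -1.01 ] F [ 0.5  0.4 -2. ] open 0.485 grip 26.4
delta tool [-0.2703  0.5042  0.0228]
```

View pics/s1.png

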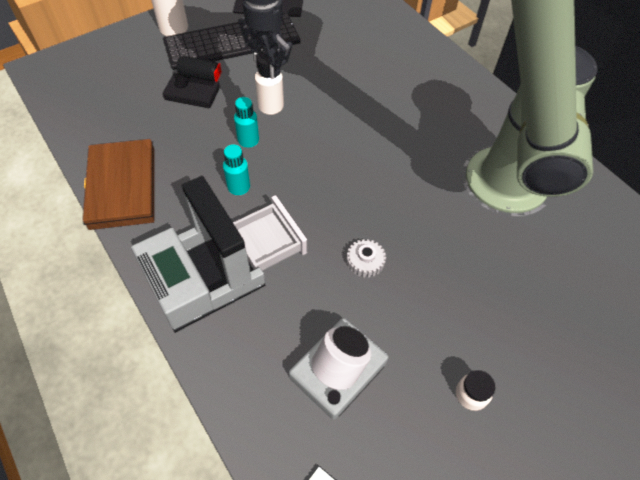

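The bottle hangs upright in the gripper at (270,92); nothing else has moved. Carry it over to the mixer.

Call:
step_arm:
  moves:
    - [[-0.025,0.048,0],0]
    - [[-0.053,0.1,0],0]
    - [[-0.08,0.152,0],0]
    - [[-0.107,0.204,0],0]
    - [[-0.134,0.256,0],0]
    - [[-0.161,0.308,0],0]
    - [[-0.188,0.36,0],0]
    - [[-0.212,0.405,0],-0.4]

```text
t: 5.4
position: [0.5954, 0.0606, 0.3199]
tcp_rot: [0.341, -3.119, -0.001]
ft_force: [0.4, -0.5, -1.2]
opening: 0.481
grip_force: 26.6
```

Call:
step_arm:
  moves:
    - [[-0.02,0.037,0.0],0]
    - [[-0.036,0.068,0.0],0]
    - [[-0.048,0.09,0.01],0]
    - [[-0.054,0.099,0.02],0]
    - [[-0.054,0.099,0.02],0]
    - [[-0.054,0.099,0.02],0]

```text
t: 6.15
position: [0.6274, 0.1655, 0.3021]
tcp_rot: [0.337, -3.123, 0.001]
ft_force: [1.0, 0.3, -1.0]
opening: 0.481
grip_force: 26.6
```

```bash
python3 -c "
from h import *
delta([.629,.166,.252])"
```

```text
t 6.15 pos [0.6274 0.1655 0.3021] heading -167.67 zt [-0.001 -0.001 -1.   ] q [ 1.450e-01  4.960e-01  1.830e-01  1.259e+00 -1.000e-03 -7.100e-02] F [ 1.   0.3 -1. ] open 0.481 grip 26.6
delta tool [-0.0017  0.0001  0.0501]
```

Call:
step_arm:
  moves:
    - [[0,0,0.02],0]
    - [[-0.001,0,0.038],0]
    - [[-0.001,0,0.046],0]
    - [[-0.001,0,0.051],0]
    - [[-0.001,0,0.054],0]
    - [[-0.001,0,0.054],0]

```text
t: 6.9
position: [0.6293, 0.1667, 0.2496]
tcp_rot: [-0.339, 3.121, -0.001]
ft_force: [-0.3, -2.2, 3.3]
opening: 0.486
grip_force: 26.9
```

Call:
step_arm:
  moves:
    - [[0.003,0,0.004],0]
    - [[0.008,0,0.006],0]
    - [[0.014,0,0.0085],0]
    - [[0.02,0,0.011],0]
    - [[0.02,0,0.011],0]

```text
t: 7.52
position: [0.6076, 0.1625, 0.2366]
tcp_rot: [0.339, -3.121, -0.0]
ft_force: [-2.3, -0.6, 1.7]
opening: 0.486
grip_force: 27.0
```

Run:
```python
from h import *
import cv2
delta([.629,.166,.252])
c=robot.capture("scene");f=c["frame"][200:440,200:500,::-1];cv2.imwrite("pics/s2.png",cv2.resize(f,None,fx=2,fy=2))
```

```text
t 7.53 pos [0.6076 0.1625 0.2366] heading -167.59 zt [-0.002 -0.    -1.   ] q [ 0.144  0.488  0.003  1.089  0.    -0.073] F [-2.3 -0.6  1.7] open 0.486 grip 27.0
delta tool [-0.0216 -0.0012 -0.0155]
```

View pics/s2.png

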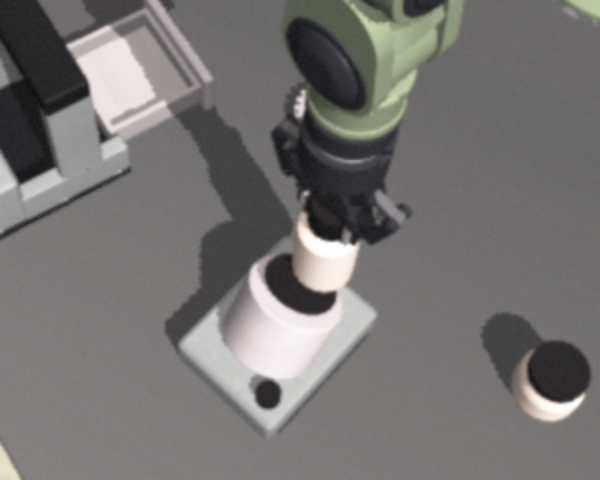

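The crop shows the bottle (body at about (325,262)) standing towards the front edge of the pad with little tilt, so I'll measure its axis.

```bash
cat >> h.py <<'E'
from scipy.optimize import least_squares
MC=np.array([.633,.167,.115]); A=np.radians(12.4); FR=np.array([-np.cos(A),-np.sin(A),0]); LY=np.array([-np.sin(A),np.cos(A),0]); UP=np.array([0,0,1.])
def bottle(h=.116):
    """tilt of the bottle from body points below the grip; axis through the grasp point assumed only as a start"""
    o=robot.get_obs(); M=R.from_rotvec(o["tcp_rot"]).as_matrix(); g=o["position"]+.006*M[:,2]
    pts=[]
    for n in("scene","top"):
        c=robot.capture(n);w=cloud(c).reshape(-1,3);f=c["frame"].reshape(-1,3).astype(int)
        m=(np.linalg.norm(w-(g-[0,0,.07]),axis=1)<.10)&(w[:,2]<g[2]-.015)&(f.min(1)>100)
        pts.append(w[m])
    P=np.vstack(pts)
    def ax(p): a=np.array([p[0],p[1],1.]);return a/np.linalg.norm(a)
    best=None
    for t0 in np.radians([0,15,30]):
        s0=FR*np.tan(t0); a0=ax(s0)
        d0=np.linalg.norm(np.cross(P-g,a0),axis=1); s=-(P-g)@a0
        Q=P[(d0<.042)&(s>.034)&(s<.112)]
        if len(Q)<60: continue
        for _ in range(4):
            r=least_squares(lambda p:np.linalg.norm(np.cross(Q-g-[p[2],p[3],0],ax(p)),axis=1)-.03,[s0[0],s0[1],0,0] if _==0 else r.x,loss="soft_l1",f_scale=.002)
            a=ax(r.x);gg=g+[r.x[2],r.x[3],0]
            d=np.linalg.norm(np.cross(P-gg,a),axis=1);s=-(P-gg)@a
            Q=P[(abs(d-.03)<.006)&(s>.034)&(s<.112)]
        k=len(Q)
        if best is None or k>best[0]: best=(k,a,gg,np.median(abs(d[abs(d-.03)<.006]-.03)))
    k,a,gg,res=best; b=gg-h*a
    print("n",k,"res",res.round(4),"tilt front deg",np.degrees(np.arctan2(a@FR,a[2])).round(1),"side",np.degrees(np.arctan2(a@LY,a[2])).round(1),
      "axis off grasp",(gg-g).round(4),"base",b.round(4),"base rel pad front/side/up",[round(float((b-MC)@q),4) for q in(FR,LY,UP)])
    return a,b,P
E
python3 -c "
from h import *
bottle()"
```

```text
n 629 res 0.0007 tilt front deg -0.3 side -0.3 axis off grasp [-0.0014 -0.0003  0.    ] base [0.6056 0.1628 0.1147] base rel pad front/side/up [0.0276, 0.0018, -0.0003]
```

Base friction on the pad is too low: the bottle slid instead of tilting. I'll pre-tilt it in the jaws against the back of the leaning head, which itself leans at 30°.

Call:
step_arm:
  moves:
    - [[0,0,-0.04],0]
    - [[0,0,-0.09],0]
    - [[-0.03,0,-0.105],0]
    - [[-0.08,-0.001,-0.105],0]
    - [[-0.115,-0.002,-0.105],0]
    - [[-0.133,-0.002,-0.105],0]
    - [[-0.133,-0.002,-0.105],0]

```text
t: 8.55
position: [0.7401, 0.1893, 0.3391]
tcp_rot: [0.339, -3.12, 0.0]
ft_force: [0.0, 0.7, -2.2]
opening: 0.48
grip_force: 26.5
```

```bash
python3 -c "
from h import *
delta(MC-.105*FR+[0,0,.115])"
```

```text
t 8.55 pos [0.7401 0.1893 0.3391] heading -167.6 zt [-0.003 -0.001 -1.   ] q [ 0.154  0.785  0.784  1.573 -0.    -0.062] F [ 0.   0.7 -2.2] open 0.48 grip 26.5
delta tool [0.0041 0.0012 0.1092]
```

Call:
step_arm:
  moves:
    - [[0.003,0.001,0.04],0]
    - [[0.003,0.001,0.08],0]
    - [[0.003,0.001,0.109],0]
    - [[0.003,0.001,0.109],0]

```text
t: 9.05
position: [0.7336, 0.1892, 0.2302]
tcp_rot: [0.339, -3.117, 0.001]
ft_force: [0.4, -0.0, -1.9]
opening: 0.49
grip_force: 26.4
```

Call:
step_arm:
  moves:
    - [[0.02,0,0],0]
    - [[0.035,0,0],0]
    - [[0.048,0,0],0]
    - [[0.056,0,0],0]
    - [[0.064,0,0],0]
    - [[0.07,0,0],0]
    - [[0.075,0,0],0]
    - [[0.075,0,0],0]

```text
t: 10.05
position: [0.6625, 0.1733, 0.2332]
tcp_rot: [0.339, -3.123, 0.0]
ft_force: [1.0, -0.2, 1.6]
opening: 0.481
grip_force: 26.3
```

```bash
python3 -c "
from h import *
delta(MC-.105*FR+[0,0,.115])
bottle()"
```

```text
t 10.05 pos [0.6625 0.1733 0.2332] heading -167.6 zt [-0.001 -0.    -1.   ] q [ 0.148  0.597  0.178  1.153 -0.    -0.068] F [ 1.  -0.2  1.6] open 0.481 grip 26.3
delta tool [-0.0748  0.0001  0.0032]
n 997 res 0.0007 tilt front deg 27.3 side -0.0 axis off grasp [0.0016 0.0002 0.    ] base [0.7161 0.185  0.1241] base rel pad front/side/up [-0.085, -0.0003, 0.0091]
```

Tilt is 27.3° forwards, sideways 0°: good. Over the pad now, then press along the normal.

Call:
step_arm:
  moves:
    - [[-0.002,0,-0.04],0]
    - [[0.0,0,-0.07],0]
    - [[0.04,0,-0.075],0]
    - [[0.08,0,-0.07],0]
    - [[0.093,0,-0.05],0]
    - [[0.093,0,-0.02],0]
    - [[0.093,0,-0.01],0]
    - [[0.093,0,-0.01],0]

```text
t: 11.15
position: [0.5713, 0.1534, 0.2422]
tcp_rot: [0.339, -3.12, 0.0]
ft_force: [0.5, -0.9, -0.8]
opening: 0.484
grip_force: 26.2
```

```bash
python3 -c "
from h import *
delta(MC+.063*FR+[0,0,.123])
bottle()"
```

```text
t 11.15 pos [0.5713 0.1534 0.2422] heading -167.59 zt [-0.003 -0.001 -1.   ] q [ 0.138  0.415 -0.098  1.061 -0.    -0.079] F [ 0.5 -0.9 -0.8] open 0.484 grip 26.2
delta tool [-0.0002  0.      0.0042]
n 1021 res 0.0008 tilt front deg 27.3 side -0.0 axis off grasp [0.0015 0.0001 0.    ] base [0.6247 0.165  0.1331] base rel pad front/side/up [0.0086, -0.0002, 0.0181]
```

Call:
step_arm:
  moves:
    - [[-0.004,0,0.007],0]
    - [[-0.008,0,0.014],0]
    - [[-0.01,0,0.0173],0]
    - [[-0.012,0,0.0208],0]
    - [[-0.014,0,0.0243],0]
    - [[-0.0155,0,0.0268],0]
    - [[-0.0155,0,0.0268],0]

```text
t: 12.12
position: [0.5852, 0.1565, 0.2183]
tcp_rot: [0.34, -3.121, 0.001]
ft_force: [-12.6, -2.7, 16.7]
opening: 0.487
grip_force: 27.9
```

```bash
python3 -c "
from h import *
delta(MC)
bottle()"
```

```text
t 12.12 pos [0.5852 0.1565 0.2183] heading -167.58 zt [-0.003 -0.001 -1.   ] q [ 0.14   0.457 -0.095  1.022 -0.    -0.077] F [-12.6  -2.7  16.7] open 0.487 grip 27.9
delta tool [-0.0492 -0.      0.1032]
n 986 res 0.0008 tilt front deg 28.2 side 0.0 axis off grasp [0.0014 0.0001 0.    ] base [0.6402 0.1684 0.1101] base rel pad front/side/up [-0.0073, -0.0002, -0.0049]
```

Call:
step_arm:
  moves:
    - [[0,0,0],0]
    - [[0,0,0],0]
    - [[0,0,0],0]
    - [[0,0,0],0]
    - [[0,0,0],0]
    - [[0,0,0],0]
    - [[0,0,0],0]
    - [[0,0,0],0]

```text
t: 13.22
position: [0.5852, 0.1565, 0.2183]
tcp_rot: [0.34, -3.121, 0.001]
ft_force: [-11.8, -3.0, 15.5]
opening: 0.482
grip_force: 27.9
```

Run:
```python
from h import *
import cv2
delta(MC); a,b,P=bottle()
c=robot.capture("scene");f=c["frame"][250:410,240:440,::-1];cv2.imwrite("pics/s3.png",cv2.resize(f,None,fx=3,fy=3))
```

```text
t 13.22 pos [0.5852 0.1565 0.2183] heading -167.58 zt [-0.002 -0.001 -1.   ] q [ 1.400e-01  4.570e-01 -9.500e-02  1.022e+00 -1.000e-03 -7.700e-02] F [-11.8  -3.   15.5] open 0.482 grip 27.9
delta tool [-0.0492 -0.      0.1032]
n 987 res 0.0009 tilt front deg 28.2 side -0.2 axis off grasp [ 0.0014 -0.0001  0.    ] base [0.6401 0.1685 0.1101] base rel pad front/side/up [-0.0072, -0.0001, -0.0049]
```

View pics/s3.png

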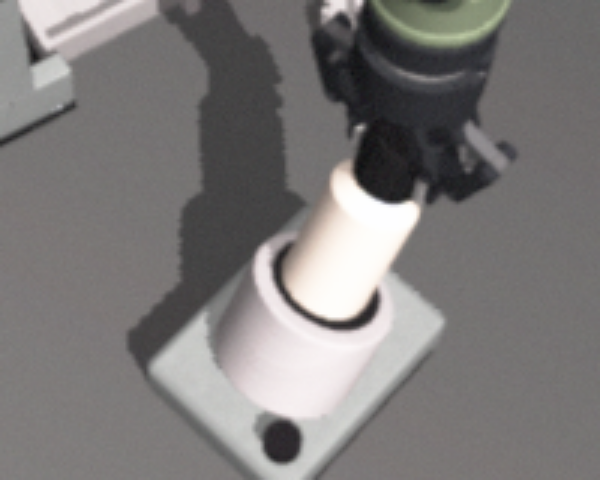

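The crop shows the bottle flat and central on the pad (base at about (330,305)), black rim even all round. I'll press slightly more and hold over 2 s.

Call:
step_arm:
  moves:
    - [[-0.001,0,0.002],0]
    - [[-0.001,0,0.002],0]
    - [[-0.001,0,0.002],0]
    - [[-0.001,0,0.002],0]
    - [[-0.001,0,0.002],0]
    - [[-0.001,0,0.002],0]
    - [[-0.001,0,0.002],0]
    - [[-0.001,0,0.002],0]

```text
t: 14.38
position: [0.585, 0.1564, 0.2172]
tcp_rot: [0.339, -3.119, 0.002]
ft_force: [-17.1, -4.8, 23.9]
opening: 0.487
grip_force: 29.0
```

Call:
step_arm:
  moves:
    - [[0,0,0],0]
    - [[0,0,0],0]
    - [[0,0,0],0]
    - [[0,0,0],0]
    - [[0,0,0],0]
    - [[0,0,0],0]
    - [[0,0,0],0]
    - [[0,0,0],0]

```text
t: 15.38
position: [0.585, 0.1563, 0.2172]
tcp_rot: [0.339, -3.119, 0.002]
ft_force: [-18.1, -4.6, 24.0]
opening: 0.485
grip_force: 29.0
```

Call:
step_arm:
  moves:
    - [[0.006,0,-0.01],0]
    - [[0.025,0,-0.043],0]
    - [[0.05,0,-0.06],0]
    - [[0.09,0,-0.06],0]
    - [[0.104,0,-0.04],0]
    - [[0.104,0,0.0],0]
    - [[0.104,0,0.035],0]
    - [[0.104,0,0.035],0]

```text
t: 16.38
position: [0.4845, 0.1345, 0.1771]
tcp_rot: [0.339, -3.118, -0.0]
ft_force: [0.3, 0.6, -2.1]
opening: 0.484
grip_force: 26.4
```

```bash
python3 -c "
from h import *
delta(MC+.073*FR+[0,0,.065])
bottle()"
```

```text
t 16.38 pos [0.4845 0.1345 0.1771] heading -167.59 zt [-0.005 -0.001 -1.   ] q [ 0.124  0.315 -0.428  0.834  0.    -0.093] F [ 0.3  0.6 -2.1] open 0.484 grip 26.4
delta tool [-0.079  -0.0001 -0.0034]
n 936 res 0.0009 tilt front deg 28.1 side 0.4 axis off grasp [0.0014 0.0006 0.    ] base [0.5395 0.1461 0.0688] base rel pad front/side/up [0.0959, -0.0003, -0.0462]
```

Call:
step_arm:
  moves:
    - [[-0.02,0,-0.005],0]
    - [[-0.035,0,-0.005],0]
    - [[-0.045,0,-0.005],0]
    - [[-0.053,0,-0.005],0]
    - [[-0.06,0,-0.005],0]
    - [[-0.067,0,-0.005],0]
    - [[-0.074,0,-0.005],0]
    - [[-0.074,0,-0.005],0]

```text
t: 17.48
position: [0.5575, 0.1504, 0.1885]
tcp_rot: [0.34, -3.122, 0.001]
ft_force: [-16.7, -2.7, 25.6]
opening: 0.486
grip_force: 30.5
```

```bash
python3 -c "
from h import *
delta(MC+.073*FR+[0,0,.065])
bottle()"
```

```text
t 17.48 pos [0.5575 0.1504 0.1885] heading -167.57 zt [-0.001 -0.001 -1.   ] q [ 0.136  0.429 -0.221  0.922 -0.001 -0.081] F [-16.7  -2.7  25.6] open 0.486 grip 30.5
delta tool [-0.0043 -0.      0.0085]
n 610 res 0.0008 tilt front deg 12.1 side -0.1 axis off grasp [-0.0043 -0.0014  0.    ] base [0.5769 0.1545 0.069 ] base rel pad front/side/up [0.0575, -0.0002, -0.046]
```

Call:
step_arm:
  moves:
    - [[0.01,0,-0.008],0]
    - [[0.015,0,-0.02],0]
    - [[0.01,0,-0.02],0]
    - [[0.003,0,-0.02],0]
    - [[-0.004,0,-0.02],0]
    - [[-0.01,0,-0.02],0]
    - [[-0.01,0,-0.02],0]

```text
t: 18.45
position: [0.569, 0.1528, 0.2043]
tcp_rot: [0.339, -3.123, 0.0]
ft_force: [-4.2, -1.8, 3.9]
opening: 0.483
grip_force: 28.5
```

Run:
```python
from h import *
import cv2
delta(MC+.073*FR+[0,0,.065])
bottle()
c=robot.capture("scene");f=c["frame"][250:410,240:440,::-1];cv2.imwrite("pics/s4.png",cv2.resize(f,None,fx=3,fy=3))
```

```text
t 18.45 pos [0.569  0.1528 0.2043] heading -167.59 zt [-0. -0. -1.] q [ 0.137  0.436 -0.166  0.969 -0.    -0.079] F [-4.2 -1.8  3.9] open 0.483 grip 28.5
delta tool [0.0074 0.0001 0.0243]
n 632 res 0.0008 tilt front deg 6.9 side 0.2 axis off grasp [-0.0054 -0.0012  0.    ] base [0.5773 0.1542 0.0832] base rel pad front/side/up [0.0571, -0.0005, -0.0318]
```

View pics/s4.png

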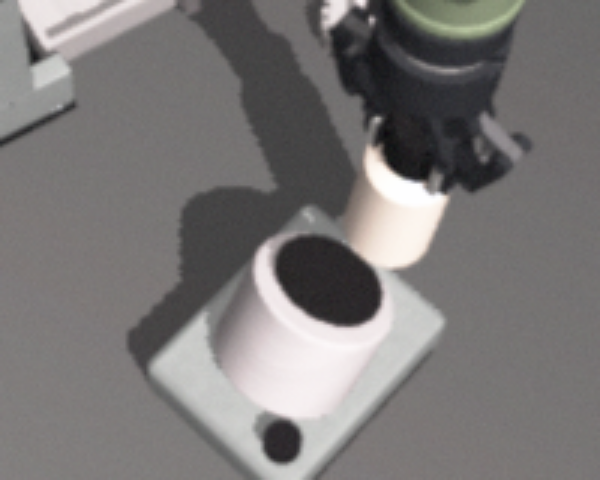

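The crop shows the pad up again and the bottle hanging nearly upright (tilt 7°) in front of the head. Refine the tray's position, then go there.

Run:
```python
from h import *
for k in("top","scene"):
    p=cloud(np.load(k+"0.npz")).reshape(-1,3)
    a=np.radians(-2.7);X=np.array([np.cos(a),np.sin(a)]);Y=np.array([-np.sin(a),np.cos(a)])
    r=p[:,:2]-[.625,-.172];x=r@X;y=r@Y;z=p[:,2]
    m=(abs(z-.026)<.008)&(abs(x)<.06)&(abs(y)<.062)
    print(k,"floor x",np.percentile(x[m],[1,99]).round(4),"y",np.percentile(y[m],[1,99]).round(4))
    for lo,hi in((.063,.08),(.047,.058)):
        m=(z>lo)&(z<hi)&(abs(x)<.08)&(abs(y)<.08);print(lo,"x",np.percentile(x[m],[1,50,99]).round(4),"y",np.percentile(y[m],[1,50,99]).round(4))
delta([.625,-.172,.26])
```

```text
top floor x [-0.0438  0.0574] y [-0.0595  0.0562]
0.063 x [-0.0689 -0.0617  0.0718] y [-0.0772  0.0011  0.0744]
0.047 x [-0.0687  0.0207  0.0748] y [-0.077  -0.0001  0.0757]
scene floor x [-0.0507  0.049 ] y [-0.0611  0.0441]
0.063 x [-0.068  -0.0607 -0.0551] y [-0.0724  0.0029  0.0729]
0.047 x [-0.0593 -0.025   0.0623] y [-0.0668  0.0256  0.0777]
t 18.6 pos [0.5687 0.1528 0.2046] heading -167.59 zt [ 0. -0. -1.] q [ 0.137  0.435 -0.167  0.969 -0.    -0.079] F [-3.8 -0.8  3.5] open 0.494 grip 28.5
delta tool [ 0.0148 -0.3293 -0.0554]
```

Call:
step_arm:
  moves:
    - [[0.02,0,-0.03],0]
    - [[0.03,-0.02,-0.056],0]
    - [[0.03,-0.07,-0.056],2]
    - [[0.028,-0.12,-0.056],4]
    - [[0.025,-0.17,-0.056],7]
    - [[0.022,-0.22,-0.056],10]
    - [[0.018,-0.27,-0.056],13]
    - [[0.015,-0.31,-0.056],15.1]

```text
t: 19.6
position: [0.6222, -0.1555, 0.2603]
tcp_rot: [0.077, 3.138, -0.001]
ft_force: [0.4, 0.1, -2.1]
opening: 0.484
grip_force: 28.1
```

Call:
step_arm:
  moves:
    - [[0,-0.019,0],0]
    - [[0,-0.019,0],0]
    - [[0,-0.019,0],0]

```text
t: 19.98
position: [0.6196, -0.1709, 0.2605]
tcp_rot: [0.072, 3.141, 0.001]
ft_force: [-0.4, -0.4, -1.3]
opening: 0.488
grip_force: 28.1
```

```bash
sed -i 's/^MC=.*$/MC=np.array([.626,-.172,.026]); A=np.radians(-2.7); FR=np.array([-np.cos(A),-np.sin(A),0]); LY=np.array([-np.sin(A),np.cos(A),0]); UP=np.array([0,0,1.])/' h.py; python3 -c "
from h import *
delta(MC+[0,0,.122])
bottle()"
```

```text
t 19.98 pos [ 0.6196 -0.1709  0.2605] heading 177.39 zt [ 0.     0.001 -1.   ] q [-3.840e-01  4.990e-01  8.400e-02  1.155e+00  1.000e-03 -3.390e-01] F [-0.4 -0.4 -1.3] open 0.488 grip 28.1
delta tool [-0.0064 -0.0009  0.1125]
n 648 res 0.0008 tilt front deg 7.2 side 0.2 axis off grasp [-0.0052  0.0003  0.    ] base [ 0.6289 -0.1717  0.1394] base rel pad front/side/up [-0.0029, 0.0004, 0.1134]
```

Call:
step_arm:
  moves:
    - [[-0.003,0,0.04],0]
    - [[-0.004,0,0.08],0]
    - [[-0.004,0,0.1],0]
    - [[-0.004,0,0.105],0]
    - [[-0.005,0,0.109],0]
    - [[-0.007,0,0.112],0]
    - [[-0.008,0,0.114],0]
    - [[-0.008,0,0.114],0]

```text
t: 21.08
position: [0.6279, -0.1726, 0.1467]
tcp_rot: [0.074, 3.14, -0.0]
ft_force: [-0.3, -0.0, -1.8]
opening: 0.486
grip_force: 28.1
```

```bash
python3 -c "
from h import *
delta(MC+[0,0,.122])
bottle()"
```

```text
t 21.07 pos [ 0.6279 -0.1726  0.1467] heading 177.31 zt [ 0. -0. -1.] q [-0.382  0.594 -0.056  0.92   0.    -0.335] F [-0.3 -0.  -1.8] open 0.486 grip 28.1
delta tool [ 0.002   0.0005 -0.0013]
n 526 res 0.001 tilt front deg 7.2 side 0.1 axis off grasp [-0.0052 -0.0001  0.    ] base [ 0.6373 -0.1737  0.0256] base rel pad front/side/up [-0.0114, -0.0011, -0.0004]
```

Call:
step_arm:
  moves:
    - [[0,0,0.002],0]
    - [[0,0,0.004],0]
    - [[0,0,0.006],0]
    - [[0,0,0.006],0]

```text
t: 21.68
position: [0.6312, -0.1732, 0.1453]
tcp_rot: [0.073, 3.132, -0.003]
ft_force: [0.5, 1.6, 15.4]
opening: 0.488
grip_force: 29.6
```

Call:
step_arm:
  moves:
    - [[0,0,0.002],0]
    - [[0,0,0.004],0]
    - [[0,0,0.005],0]
    - [[0,0,0.005],0]

```text
t: 22.18
position: [0.6332, -0.1736, 0.1428]
tcp_rot: [0.072, 3.126, -0.005]
ft_force: [1.9, 2.3, 25.8]
opening: 0.49
grip_force: 35.1
```

```bash
python3 -c "
from h import *
delta(MC+[0,0,.122])
bottle()"
```

```text
t 22.18 pos [ 0.6332 -0.1736  0.1428] heading 177.36 zt [ 0.014 -0.003 -1.   ] q [-0.381  0.597 -0.061  0.898  0.002 -0.335] F [ 1.9  2.3 25.8] open 0.49 grip 35.1
delta tool [ 0.0072  0.0013 -0.0053]
n 536 res 0.001 tilt front deg 1.7 side -0.8 axis off grasp [-0.0048 -0.0009  0.    ] base [ 0.632  -0.1729  0.0209] base rel pad front/side/up [-0.006, -0.0007, -0.0051]
```

Call:
step_arm:
  moves:
    - [[0,0,-0.003],0]
    - [[0,0,-0.006],0]
    - [[0,0,-0.006],0]

```text
t: 22.65
position: [0.6287, -0.173, 0.1429]
tcp_rot: [0.074, 3.138, -0.001]
ft_force: [0.9, 0.8, 8.3]
opening: 0.481
grip_force: 32.8
```

Call:
step_arm:
  moves:
    - [[0,0,0],0]
    - [[0,0,0],0]
    - [[0,0,0],0]
    - [[0,0,0],0]
  fingers: 0.5

```text
t: 23.15
position: [0.6275, -0.1725, 0.1411]
tcp_rot: [-0.074, -3.14, -0.0]
ft_force: [-0.1, -0.3, 0.9]
opening: 0.75
grip_force: 0.0
```

```bash
python3 -c "
from h import *
delta(MC+[0,0,.122])
bottle()"
```

```text
t 23.15 pos [ 0.6275 -0.1725  0.1411] heading 177.31 zt [-0.001  0.    -1.   ] q [-0.382  0.599 -0.062  0.91  -0.    -0.335] F [-0.1 -0.3  0.9] open 0.75 grip 0.0
delta tool [ 0.0015  0.0004 -0.0069]
n 551 res 0.0011 tilt front deg 0.8 side -0.8 axis off grasp [-0.0013 -0.0012  0.    ] base [ 0.6279 -0.1722  0.0191] base rel pad front/side/up [-0.0019, -0.0001, -0.0069]
```

Call:
step_arm:
  moves:
    - [[0,0,-0.015],0]
    - [[0,0,-0.035],0]
    - [[0,0,-0.06],0]
    - [[0,0,-0.1],0]
    - [[0.04,0,-0.11],0]
    - [[0.09,0,-0.11],0]
    - [[0.11,0,-0.11],0]
    - [[0.11,0,-0.11],0]

```text
t: 24.25
position: [0.5172, -0.1674, 0.2531]
tcp_rot: [0.075, 3.139, -0.001]
ft_force: [0.7, -1.1, 0.8]
opening: 0.75
grip_force: 0.0
```

Run:
```python
from h import *
import cv2
delta([.528,-.167,.075])
c=robot.capture("scene");w=cloud(c);cv2.imwrite("pics/s5.png",cv2.resize(c["frame"][150:350,120:420,::-1],None,fx=2,fy=2))
p=w[190:280,220:315].reshape(-1,3);m=(p[:,2]>.063)&(p[:,2]<.075)&(p[:,0]<.6)&(p[:,0]>.5);print("panel",np.median(p[m],0),m.sum())
```

```text
t 24.25 pos [ 0.5172 -0.1674  0.2531] heading 177.26 zt [ 0.001 -0.001 -1.   ] q [-0.449  0.315 -0.217  1.037  0.    -0.401] F [ 0.7 -1.1  0.8] open 0.75 grip 0.0
delta tool [-0.0106  0.0011  0.1781]
panel [ 0.55685629 -0.16509509  0.06813271] 300
```

View pics/s5.png

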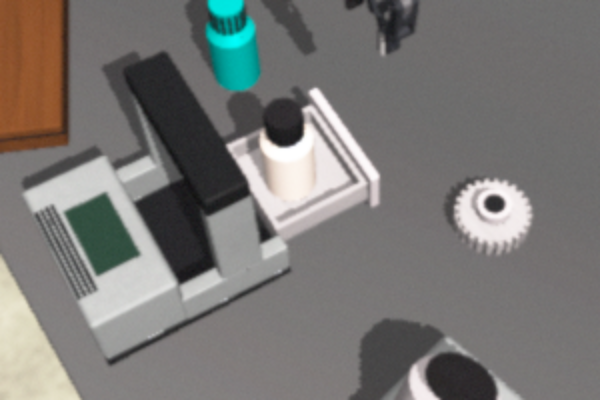

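The crop shows the bottle standing upright in the open tray at (288,165), all else in place. Now close the fingers, go down in front of the panel and push.

Call:
step_arm:
  moves:
    - [[0.002,0.001,0.04],0]
    - [[0.002,0.001,0.08],0]
    - [[0.002,0.001,0.12],0]
    - [[0.002,0.001,0.155],0]
    - [[0.002,0.001,0.178],0]
    - [[0.002,0.001,0.178],0]
  fingers: -1

```text
t: 25.05
position: [0.5158, -0.1659, 0.0718]
tcp_rot: [-0.073, -3.138, -0.002]
ft_force: [-0.3, -0.0, 0.4]
opening: 0.001
grip_force: 0.0
```

Call:
step_arm:
  moves:
    - [[-0.004,0,0],0]
    - [[-0.008,0,0],0]
    - [[-0.012,0,0],0]
    - [[-0.016,0,0],0]
    - [[-0.02,0,0],0]
    - [[-0.024,0,0],0]
    - [[-0.03,0,0],0]
    - [[-0.036,0,0],0]

```text
t: 26.05
position: [0.552, -0.1679, 0.0734]
tcp_rot: [-0.074, -3.14, -0.0]
ft_force: [-2.2, -0.2, 1.5]
opening: 0.003
grip_force: 0.9
```

Call:
step_arm:
  moves:
    - [[-0.006,0,0],0]
    - [[-0.012,0,0],0]
    - [[-0.018,0,0],0]
    - [[-0.024,0,0],0]
    - [[-0.03,0,0],0]
    - [[-0.036,0,0],0]
    - [[-0.042,0,0],0]
    - [[-0.048,0,0],0]

```text
t: 27.05
position: [0.6001, -0.1702, 0.0734]
tcp_rot: [-0.074, -3.141, -0.0]
ft_force: [-2.4, -0.8, -0.8]
opening: 0.001
grip_force: 0.9
```

Call:
step_arm:
  moves:
    - [[-0.005,0,0],0]
    - [[-0.01,0,0],0]
    - [[-0.015,0,0],0]
    - [[-0.02,0,0],0]
    - [[-0.024,0,0],0]
    - [[-0.028,0,0],0]
    - [[-0.03,0,0],0]
    - [[-0.03,0,0],0]

```text
t: 28.05
position: [0.6303, -0.1717, 0.0737]
tcp_rot: [0.074, 3.14, -0.0]
ft_force: [-0.5, 0.8, -0.0]
opening: 0.004
grip_force: 0.2
```

Run:
```python
from h import *
import cv2
delta([.655,-.172,.075])
c=robot.capture("scene");cv2.imwrite("pics/s6.png",cv2.resize(c["frame"][150:350,120:420,::-1],None,fx=2,fy=2))
```

```text
t 28.05 pos [ 0.6303 -0.1717  0.0737] heading 177.31 zt [ 0.001 -0.    -1.   ] q [-0.379  0.672 -0.122  0.776  0.    -0.332] F [-0.5  0.8 -0. ] open 0.004 grip 0.2
delta tool [-0.0246  0.0009 -0.0013]
```

View pics/s6.png

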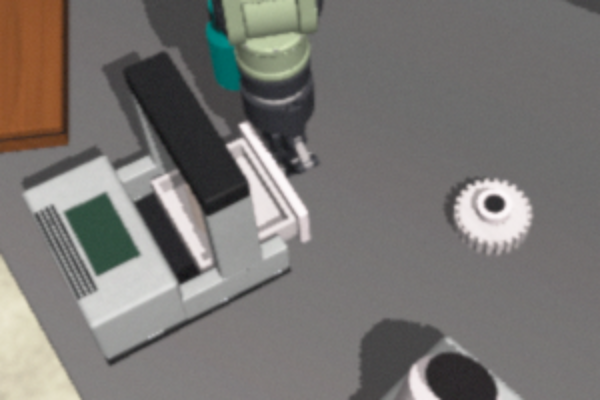

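The drawer is nearly in (front panel at (275,185)), the bottle hidden under the bridge. Continue slowly.

Call:
step_arm:
  moves:
    - [[-0.003,0,0],0]
    - [[-0.006,0,0],0]
    - [[-0.009,0,0],0]
    - [[-0.012,0,0],0]
    - [[-0.014,0,0],0]
    - [[-0.016,0,0],0]
    - [[-0.018,0,0],0]
    - [[-0.018,0,0],0]

```text
t: 29.1
position: [0.6481, -0.1725, 0.0734]
tcp_rot: [0.074, 3.14, 0.0]
ft_force: [-0.8, -0.1, 0.3]
opening: 0.001
grip_force: 0.1
```

Call:
step_arm:
  moves:
    - [[-0.002,0,0],0]
    - [[-0.004,0,0],0]
    - [[-0.006,0,0],0]
    - [[-0.008,0,0],0]
    - [[-0.008,0,0],0]

```text
t: 29.72
position: [0.6533, -0.1727, 0.0734]
tcp_rot: [-0.074, -3.135, 0.0]
ft_force: [-8.5, 0.9, 6.7]
opening: 0.003
grip_force: 4.5
```

Call:
step_arm:
  moves:
    - [[-0.002,0,0],0]
    - [[-0.003,0,0],0]
    - [[-0.003,0,0],0]

```text
t: 30.1
position: [0.6534, -0.1727, 0.0734]
tcp_rot: [-0.075, -3.13, 0.0]
ft_force: [-17.6, 0.9, 12.2]
opening: -0.003
grip_force: 8.8
```

Call:
step_arm:
  moves:
    - [[0.01,0,0],0]
    - [[0.05,0,0],0]
    - [[0.08,0,0],0]
    - [[0.1,0,-0.04],0]
    - [[0.12,0,-0.09],0]
    - [[0.16,0,-0.14],0]
    - [[0.2,0,-0.16],0]
    - [[0.2,0,-0.16],0]

```text
t: 31.1
position: [0.4585, -0.1638, 0.2358]
tcp_rot: [0.075, 3.136, -0.003]
ft_force: [0.2, 0.5, -0.1]
opening: 0.001
grip_force: 0.0
```

Run:
```python
from h import *
import cv2
delta([.655,-.172,.075])
c=robot.capture("scene");w=cloud(c);cv2.imwrite("pics/s7.png",cv2.resize(c["frame"][150:350,120:420,::-1],None,fx=2,fy=2))
p=w[150:350,120:420].reshape(-1,3);m=(abs(p[:,2]-.069)<.004)&(p[:,0]<.68)&(p[:,0]>.5)&(abs(p[:,1]+.174)<.06);print("panel",np.median(p[m],0),m.sum())
```

```text
t 31.1 pos [ 0.4585 -0.1638  0.2358] heading 177.25 zt [ 0.004 -0.002 -1.   ] q [-0.495  0.223 -0.39   0.954  0.    -0.447] F [ 0.2  0.5 -0.1] open 0.001 grip 0.0
delta tool [-0.196   0.0015  0.1616]
panel [ 0.67145216 -0.16978331  0.06868805] 230
```

View pics/s7.png

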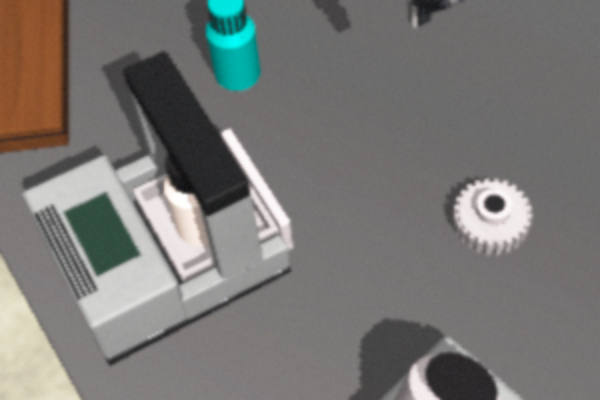

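The picture shows the drawer home (panel front at x≈0.665, on the analyser's origin) and the bottle standing under the bridge at (185,205). Hand in.

```bash
python3 -c "
from plant import robot
print(robot.close_job())"
```

```text
the job is handed in; nothing more can be done
None
```

I've handed the job in at about 31 s. The bottle was pressed flat on the mixer pad for over 2 s, then set upright in the tray, and the drawer was pushed home with it still standing; the judge returned no verdict, so this rests on my own force and camera readings.

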